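# Set and lock the mitre gauge dial

## Task

Set the framer's mitre gauge: push the round dial by its upright finger lug until the index line on the dial lines up with the one long line on the scale ring around it. Then push the lock lever clockwise all the way round to its stop pin, without disturbing the dial, and come away clear. Push gently with the fingertips only, pinching and lifting nothing, and leave the other things on the bench where they are.

Things in the scene. Friction and masses are not known exactly. Their poses are not given: they have to be found in the camera images.
- gauge: the mitre gauge's dark steel base plate, screwed to the bench: 230 mm (its x) by 360 mm (its y, from -170 to +190), 10 mm thick. Origin on its underside (bench level), on the dial's axis; z up. On it, fixed, is the lever's steel stop pin, 10 mm thick, up to 34 mm above the bench
- ring: flat aluminium scale ring fixed round the dial, inner radius 72 mm, outer 104 mm, top 16 mm above the bench. Origin on the dial's axis; its x axis points along the one long black line (30 mm long, 5 mm wide). 12 short lines (9 mm), 10 degrees apart, flank it, six a side
- dial: steel dial, 141 mm across, its flat top 18 mm above the bench. It turns freely either way, without end stops, about its vertical axis, with light friction (about 3 N at the lug), and stays where it is left. Origin on the axis; its x axis points along the black index line (45 mm long, 5 mm wide, reaching the dial's edge); the finger lug stands on the opposite side, towards -x
- index (a point): outer end of the dial's index line, 70 mm from the dial's axis, on its top face
- long_line (a point): the spot on the dial's edge where the index line's outer end must come: 70 mm from the dial's axis, at the inner end of the ring's long line
- lug (a point): centre of the upright black finger lug on the dial: an upright plate 26 mm long (radially, from 38 to 64 mm from the dial's axis), 14 mm thick (tangentially), from 18 to 48 mm above the bench. This point is 33 mm above the bench and 51 mm from the axis. Pushing the face on the dial's +y side turns the dial clockwise seen from above, the face on its -y side anticlockwise
- lock (a joint): angle of the lock lever, rad: 0 when it points to the base plate's -y; grows as it swings clockwise seen from above; 1.2 at the stop pin. Light friction (about 2 N near the tip); stays where it is left. It begins at 0 to 0.25. It does not hold the dial by itself in this model
- lever_pivot (a point): point on the lock lever's vertical axis, 30 mm above the bench, at (+40, -135) mm in the base plate's x, y. The hub is 24 mm across, its top 42 mm (its small screw 45 mm) above the bench
- lever_tip (a point): free end of the black lock lever, 80 mm from its pivot. The lever is a level bar 12 mm thick, from 20 to 40 mm above the bench. The face to push is the one on the base plate's +x side when the joint is 0; the other face comes to rest against the stop pin
- corner: bystander: blue plastic corner protector, 50 by 50 by 26 mm, loose on the base plate's +y end
- offcut: bystander: moulding offcut with a gilt edge, 160 by 38 by 28 mm, on the bench
- clamp: bystander: nickel-plated spring clamp, about 140 by 75 by 18 mm, lying on the bench
- stick: bystander: cherry sanding stick, 170 by 22 by 9 mm, lying on the bench

How it is judged:
By the outcome, as a careful person would: the job done as asked, in the order asked, and still so for the second after the job is handed in, with the robot touching nothing.
It also fails if it takes over 61 s, if anything falls off the work surface, if the arm or the gripper's body presses on something with over 40 N, if the wrist force passes 120 N, or if a joint passes its speed limit or range.

## Robot

A 6-joint arm with a two-finger parallel gripper is mounted at the origin on the work surface. World frame = base frame: x ahead of the robot, y to its left, z up, the work surface at z = 0. Lengths are in mm, angles in rad, forces in N, time in s.
With the tool pointing down it reaches from about 350 to 925 mm from the base axis. Payload 6.4 kg.
Tool frame: the origin (TCP) lies midway between the tips of the shut fingers; the grasp point (between the pads) lies 19 mm behind it; z points along the fingers, y is the line along which they close (so a half turn about z gives the same grasp; the last joint's range is limited). The gripper opens to 94 mm and grips with 3 to 60 N. Pads are 16 mm wide; open, the fingers measure 119 mm over their backs; the gripper's body (75 mm by 177 mm) begins 78 mm behind the grasp point.
Start: joints at [-1.332, 0.245, 1.558, -0, 1.339, -0.174], TCP at [260.77, -595.41, 205.455] pointing down, gripper open.
Joint ranges: [-3.13, 3.13], [-1.02, 2.26], [0.13, 2.54], [-0.95, 4.09], [0.21, 2.88], [-2.74, 2.74]. Speed limits (rad/s): [2.57, 2.57, 3.14, 3.14, 3.14, 3.14].

## Interface

Orientations are given as a unit quaternion [w, x, y, z].
In Python, from station import get_obs, capture, camera_model, job_done gives the robot as it stands.
- The arm moves only by the tool apply_moves, never from a script. Its argument "targets" is a list of rows, each a list of 7 numbers: the opening, from -1 (shut) to 1 (fully open), then the shift along the tool's x, y, z in m, then the turn, a rotation vector about the tool's x, y, z in degrees. In form: [[hand, x, y, z, ax, ay, az], ...]. A call has 1 to 20 rows; each row is the pose to reach, as a shift and turn from the pose commanded when the call began, along the tool's axes at that moment; what a row does not reach only later rows make up. A row lasts 1/8 s, in which the tool goes at most 62.5 mm and 10.7 degrees, less where a joint would pass 70% of its speed; a pose out of reach is approached as far as the arm can. A call with a gripper value outside its range is refused whole. The fingers move at their own pace and stop on an object; "grip_force" is the grip in N (left out, the last holds). Time passes only in rows, so rows that repeat a pose let the fingers close. It gives the time, the measured TCP pose, the force, the opening and the grip force at its end, in the units of the state.
- get_obs(): the state, without advancing time (a new reading comes with each control period).
- capture(name): name is "scene" or "top"; returns (picture, depth): 480x640x3 uint8, red, green, blue; 480x640 float32, mm along the optical axis (not along the pixel's ray), 0 where there is no reading.
- camera_model(name): a dict with "fx", "fy", "cx", "cy" (pixels), "world_to_cam" (4x4, takes a point from world to camera coordinates). Camera axes: x right, y up, looking along -z (the intrinsics and any distortion apply to the point x, -y, -z); pixel columns grow to the right and rows downward; lengths in mm; the calibration is good to about 2 mm. A picture is of the moment at which its call begins. camera_model takes no time and is no camera call.
- job_done(): hands the job in; it is judged then, once.
The state is a dict: "t": time; "joint_positions": joint angles; "joint_vel": joint speeds; "effort": joint torques, N m; "position": TCP position; "eef_rot": TCP orientation; "ft_force": force on the tool from outside, world axes, zero at the start; "ft_torque": the same for the moment, N m; "width": finger opening in mm; "finger_force": force on a finger pad.
Only numpy, scipy, OpenCV 4.12 (cv2) and the standard library are available. Lean on these libraries where they do the work, as an engineer would, in place of code of your own. Each camera call takes 0.05 s, during which the arm holds its last target. There are 200 camera calls.

## Working session

There is one attempt and no reset: what is moved stays moved. The work goes in short steps, Python scripts to look and compute and a tool call to move; the robot and the scene stay as the last step left them, time stands still between calls to the robot, and variables do not carry over. Pictures are saved under pics/ and viewed, at most 10 in all, crops included, and the job is handed in when it is done.

Besides the shell and the picture viewer there is one more tool, called after ">>>" in YAML: its name, and indented under it one key for each argument. apply_moves: Moves the arm, as the interface text tells. Its arguments: {"type":"object","properties":{"targets":{"type":"array","items":{"type":"array","items":{"type":"number"}}},"grip_force":{"type":"number"}},"required":["targets"]}

```bash
mkdir -p pics
cat > h.py <<'E'
import numpy as np, cv2
from station import get_obs, capture, camera_model, job_done
def ray(name,u,v,z):
    m=camera_model(name); W=np.linalg.inv(np.array(m["world_to_cam"]))
    d=np.array([(u-m["cx"])/m["fx"],-(v-m["cy"])/m["fy"],-1.0])
    o=W[:3,3]; d=W[:3,:3]@d
    return o+d*(z-o[2])/d[2]
def proj(name,p):
    m=camera_model(name); c=np.array(m["world_to_cam"])@np.append(p,1)
    return m["cx"]+m["fx"]*c[0]/-c[2], m["cy"]-m["fy"]*c[1]/-c[2]
E
python3 - <<'E'
from h import *
for n in("top","scene"):
    p,d=capture(n); cv2.imwrite(f"pics/{n}0.png",p[:,:,::-1]); np.save(f"pics/{n}0d.npy",d); print({k:np.round(v,3).tolist() if not isinstance(v,str) else v for k,v in camera_model(n).items()})
print(get_obs())
E
```

```text
{'fx': 546.9, 'fy': 546.9, 'cx': 315.879, 'cy': 244.807, 'world_to_cam': [[-0.055, -0.998, -0.005, 69.745], [0.976, -0.055, 0.21, -565.66], [-0.21, 0.007, 0.978, -1063.842], [0.0, 0.0, 0.0, 1.0]]}
{'fx': 570.936, 'fy': 570.936, 'cx': 316.14, 'cy': 234.554, 'world_to_cam': [[-0.595, 0.803, -0.023, 324.877], [-0.512, -0.357, 0.782, 237.165], [0.62, 0.477, 0.623, -1614.502], [0.0, 0.0, 0.0, 1.0]]}
{'t': 0.1, 'joint_positions': array([-1.33208795e+00,  2.45716752e-01,  1.55888537e+00, -2.96986564e-05,
        1.33870527e+00, -1.74110248e-01]), 'joint_vel': array([ 0.00029651, -0.0019007 , -0.00263318, -0.00079672, -0.00202943,
       -0.00124391]), 'effort': array([ 1.24609214e-03, -4.16903651e+01, -3.15527773e+01,  6.87013683e-02,
        3.08837439e-02, -5.31159048e-05]), 'position': array([ 260.63684671, -594.8642968 ,  204.476759  ]), 'eef_rot': array([-8.56457221e-04,  9.78772060e-01,  2.04950041e-01, -4.21281786e-05]), 'ft_force': array([ 0.12877368, -0.08605397,  0.01665365]), 'ft_torque': array([-0.02790352, -0.02971109,  0.04363873]), 'finger_force': 0.0, 'width': 94.1157719929213}
```

View pics/top0.png

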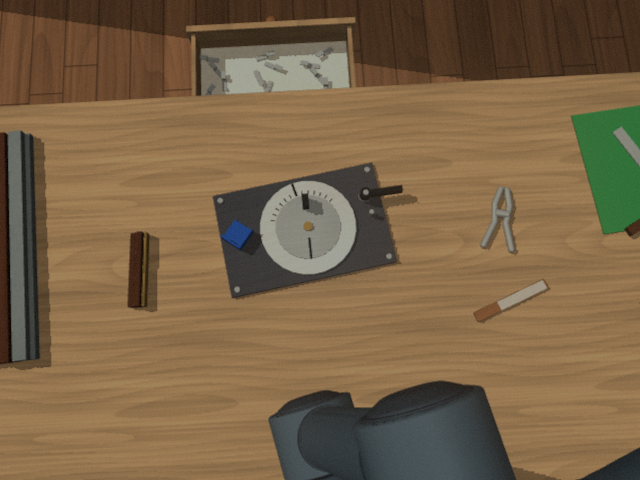

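View pics/scene0.png

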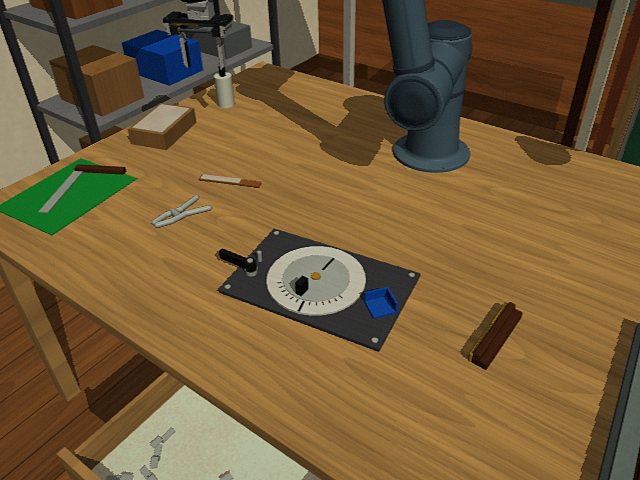

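The top view shows the gauge centred at about (308,227). The long line is at (294,190), the index line at (311,248), and the lug at (305,200). The lever runs from its hub at (365,194) to its tip at (402,188), and the pin is at about (373,212). The scene view shows the same layout from the far side. Next I'll measure these.

Run:
```python
from h import *
im=cv2.imread("pics/top0.png"); g=cv2.cvtColor(im,cv2.COLOR_BGR2GRAY)
cv2.imwrite("pics/crop0.png",cv2.resize(im[150:310,200:415],None,fx=3.6,fy=3.6,interpolation=cv2.INTER_CUBIC))
hsv=cv2.cvtColor(im,cv2.COLOR_BGR2HSV)
# ring outer
m=((g>120)&(hsv[...,1]<60)).astype(np.uint8); m[:, :240]=0;m[:,362:]=0;m[:165]=0;m[290:]=0
cs,_=cv2.findContours(m,cv2.RETR_EXTERNAL,cv2.CHAIN_APPROX_NONE); c=max(cs,key=cv2.contourArea)
P=np.array([ray("top",u,v,16)[:2] for u,v in c[:,0]])
(x,y),r=cv2.minEnclosingCircle(P.astype(np.float32)); A=np.c_[2*P,np.ones(len(P))]
s=np.linalg.lstsq(A,(P**2).sum(1),rcond=None)[0]; print("ring",x,y,r,"ls",s[:2],np.sqrt(s[2]+s[:2]@s[:2]))
C=s[:2]
# dark comps
d=(g<70).astype(np.uint8)
n,l,st,ce=cv2.connectedComponentsWithStats(d[150:310,200:415])
for i in range(1,n):
    if st[i,4]>6:
        u,v=ce[i]+[200,150]; p=ray("top",u,v,17)[:2]-C
        print(st[i],np.round([u,v],1),np.round(p,1),"r",np.hypot(*p).round(1),"ang",np.degrees(np.arctan2(p[1],p[0])).round(1))
```

```text
ring 620.5087280273438 53.43470764160156 103.55342102050781 ls [618.56084421  52.9457503 ] 101.10029597702118
[  13   13  190  136 9874] [301.1 231.9] [-10.5  14.8] r 18.1 ang 125.3
[92 34  5 12 16] [293.9 189.6] [85.2 25.9] r 89.1 ang 16.9
[102  44   7  16  94] [305.1 201.1] [57.7  2.7] r 57.8 ang 2.7
[109  88   3  20  33] [309.9 247.8] [-46.5  -2.2] r 46.5 ang -177.3
```

View pics/crop0.png

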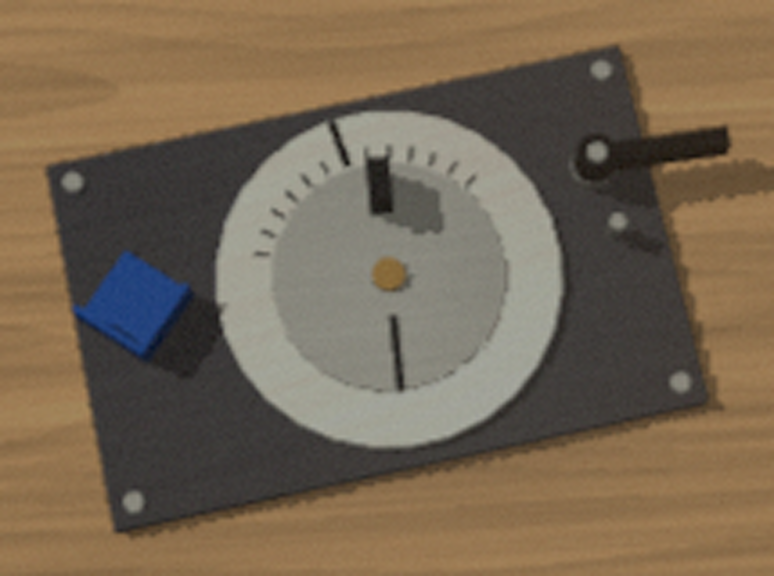

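The crop confirms this. The index points at about -177°, the long line at about +17°, and the lug is at about +3°, so the shorter way is about 166° clockwise. The pin is at crop (618,222). Next I'll work out the plate pose from the screws and cross-check it.

```bash
python3 - <<'E'
from h import *
im=cv2.imread("pics/top0.png"); g=cv2.cvtColor(im,cv2.COLOR_BGR2GRAY).astype(float)
f=lambda x,y:(x/3.6+200-.36,y/3.6+150-.36)
S=[ray("top",*f(*q),11)[:2] for q in[(72,182),(600,69),(681,382),(133,502)]]
c=np.mean(S,0); ey=(S[0]+S[3]-S[1]-S[2]); ey/=np.hypot(*ey); ex=np.array([ey[1],-ey[0]])
print("screws",np.round(S,1),"axis from screws",c-10*ey,"yaw",np.degrees(np.arctan2(ex[1],ex[0])))
print("brass z20",ray("top",*f(389,273),22)[:2])
C=np.array([620.5,53.4])
for nm,q,z in[("long out",(332,122),16),("long in",(347,164),16),("idx in",(393,316),18),("idx out",(401,390),18),("lugtop out",(377,158),48),("lugtop in",(380,185),48),("hub",(596,151),44),("tip",(727,135),40),("pin",(618,221),34)]:
    p=ray("top",*f(*q),z)[:2]; d=p-C; print(nm,p.round(1),"r",np.hypot(*d).round(1),"ang",np.degrees(np.arctan2(d[1],d[0])).round(1), "plate xy",np.round([d@ex,d@ey],1))
# scene check: project axis centre
print("scene proj of axis z18",proj("scene",[*C,18]))
E
python3 - <<'E'
import sys; sys.path.insert(0,'.')
from h import *
im=cv2.imread("pics/scene0.png");g=cv2.cvtColor(im,cv2.COLOR_BGR2GRAY);hsv=cv2.cvtColor(im,cv2.COLOR_BGR2HSV)
m=((g>110)&(hsv[...,1]<60)).astype(np.uint8); m[:235]=0;m[325:]=0;m[:,:262]=0;m[:,372:]=0
cs,_=cv2.findContours(m,cv2.RETR_EXTERNAL,cv2.CHAIN_APPROX_NONE); c=max(cs,key=cv2.contourArea)
P=np.array([ray("scene",u,v,16)[:2] for u,v in c[:,0]],np.float32); print("scene ring",cv2.minEnclosingCircle(P))
E
```

```text
screws [[ 690.8  242.3]
 [ 744.7  -83.3]
 [ 546.6 -116.7]
 [ 493.2  210.2]] axis from screws [620.44923536  53.2465005 ] yaw 9.330928456806834
brass z20 [620.21139556  52.85028801]
long out [718.3  82.6] r 102.1 ang 16.6 plate xy [101.2  12.9]
long in [691.1  74.7] r 73.8 ang 16.8 plate xy [73.2  9.6]
idx in [594.8  51.9] r 25.8 ang -176.6 plate xy [-25.6   2.7]
idx out [549.8  49.5] r 70.8 ang -176.9 plate xy [-70.4   7.6]
lugtop out [683.8  56.1] r 63.3 ang 2.4 plate xy [62.9 -7.6]
lugtop in [667.1  55.2] r 46.7 ang 2.2 plate xy [46.3 -5.8]
hub [682.  -73.4] r 140.9 ang -64.1 plate xy [  40.1 -135.1]
tip [ 688.7 -152.3] r 216.7 ang -71.7 plate xy [  33.9 -214.1]
pin [641.2 -84.3] r 139.2 ang -81.5 plate xy [  -1.9 -139.2]
scene proj of axis z18 (np.float64(315.2515946116644), np.float64(275.40497560671906))
scene ring ((624.5596313476562, 57.65864181518555), 105.47915649414062)
```

```bash
cat >> h.py <<'E'
AX=np.array([620.4,53.2])
def yaw():
    w,x,y,z=get_obs()["eef_rot"]; return np.degrees(2*np.arctan2(y,x))
def rows(T):
    """T: list of (x,y,z,yaw deg) world; prints rows from the present pose"""
    o=get_obs(); p=o["position"]; a0=yaw(); a=np.radians(a0); print("now",p.round(1),round(a0,2),"t",round(o["t"],2))
    for x,y,z,b in T:
        d=np.array([x,y,z])-p; t=(b-a0+180)%360-180
        print([-1]+[round(v/1000,4) for v in (d[0]*np.cos(a)+d[1]*np.sin(a), d[0]*np.sin(a)-d[1]*np.cos(a), -d[2])]+[0,0,round(-t,1)])
def lug(phi,t,z,r=51):
    """tool pose beside the lug at angle phi, tangential offset t"""
    f=np.radians(phi); e=np.array([np.cos(f),np.sin(f)]); n=np.array([-e[1],e[0]])
    return (*(AX+r*e+t*n),z,phi+180)
E
python3 -c "
from h import *
rows([lug(3,30,110)])"
```

```text
now [ 260.6 -594.9  204.5] 23.65 t 0.1
[-1, np.float64(0.6478), np.float64(-0.4594), np.float64(0.0945), 0, 0, np.float64(-159.3)]
```

>>> apply_moves:
  targets:
    - [-1, 0.02, -0.014, 0, 0, 0, -5]
    - [-1, 0.06, -0.042, 0, 0, 0, -15]
    - [-1, 0.1, -0.071, 0, 0, 0, -24.6]
    - [-1, 0.14, -0.099, 0, 0, 0, -34.4]
    - [-1, 0.18, -0.128, 0, 0, 0, -44.2]
    - [-1, 0.22, -0.156, 0, 0, 0, -54]
    - [-1, 0.26, -0.184, 0.01, 0, 0, -63.9]
    - [-1, 0.3, -0.213, 0.02, 0, 0, -73.7]
    - [-1, 0.34, -0.241, 0.03, 0, 0, -83.5]
    - [-1, 0.38, -0.27, 0.04, 0, 0, -93.4]
    - [-1, 0.42, -0.298, 0.05, 0, 0, -103.2]
    - [-1, 0.46, -0.326, 0.06, 0, 0, -113]
    - [-1, 0.5, -0.355, 0.07, 0, 0, -122.8]
    - [-1, 0.54, -0.383, 0.08, 0, 0, -132.7]
    - [-1, 0.58, -0.411, 0.09, 0, 0, -142.5]
    - [-1, 0.62, -0.44, 0.0945, 0, 0, -152.3]
    - [-1, 0.6478, -0.4594, 0.0945, 0, 0, -159.3]
    - [-1, 0.6478, -0.4594, 0.0945, 0, 0, -159.3]
    - [-1, 0.6478, -0.4594, 0.0945, 0, 0, -159.3]
  grip_force: 10

```text
t: 2.48
position: [669.2, 84.7, 110.4]
eef_rot: [-0.001, -0.025, 1.0, -0.0]
ft_force: [-0.3, -0.5, -0.3]
width: 0.8
finger_force: 0.0
```

```bash
python3 -c "
from h import *
o=get_obs();print(o['joint_positions'].round(2),o['width'],o['ft_force'].round(1))
rows([lug(3,30,110),lug(3,30,70),lug(3,30,28)])
p,d=capture('scene'); cv2.imwrite('pics/s1.png',cv2.resize(p[180:360,200:440,::-1],None,fx=3,fy=3))"
```

```text
[-0.04  0.39  1.55 -0.    1.2  -1.66] 0.7872105001959693 [-0.3 -0.5 -0.3]
now [669.2  84.7 110.4] 182.87 t 2.48
[-1, np.float64(-0.0006), np.float64(0.0011), np.float64(0.0004), 0, 0, np.float64(-0.1)]
[-1, np.float64(-0.0006), np.float64(0.0011), np.float64(0.0404), 0, 0, np.float64(-0.1)]
[-1, np.float64(-0.0006), np.float64(0.0011), np.float64(0.0824), 0, 0, np.float64(-0.1)]
```

View pics/s1.png

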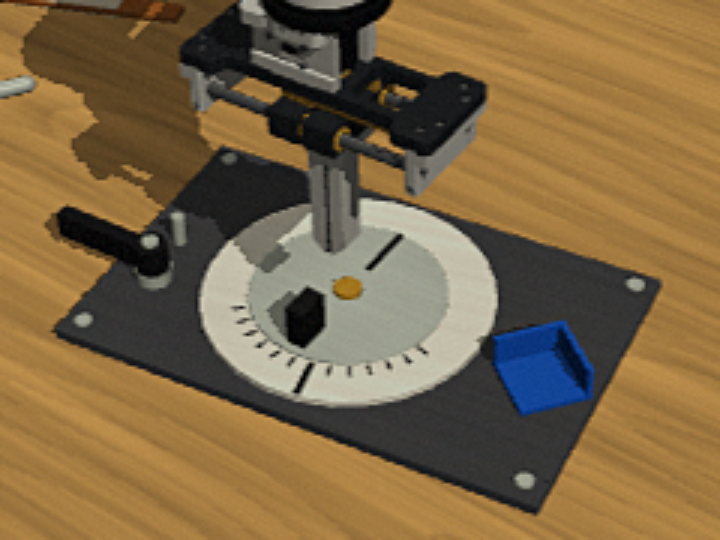

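The scene crop shows the fingertips at (337,250), above the dial and on the +y side of the lug at (305,318). The way down is clear.

>>> apply_moves:
  targets:
    - [-1, -0.0006, 0.001, 0.015, 0, 0, 0]
    - [-1, -0.0006, 0.001, 0.04, 0, 0, 0]
    - [-1, -0.0006, 0.001, 0.06, 0, 0, 0]
    - [-1, -0.0006, 0.001, 0.075, 0, 0, 0]
    - [-1, -0.0006, 0.001, 0.082, 0, 0, 0]
    - [-1, -0.0006, 0.001, 0.082, 0, 0, 0]

```text
t: 3.28
position: [670.3, 86.3, 28.6]
eef_rot: [-0.0, -0.026, 1.0, 0.0]
ft_force: [0.0, 0.8, -0.2]
width: 0.3
finger_force: 0.0
```

```bash
python3 -c "
from h import *
print(get_obs()['ft_force'].round(1))
rows([lug(3,25,28),lug(3,20,28)]+[lug(3-4*k,19.5,28) for k in range(1,18)])"
```

```text
[ 0.   0.8 -0.2]
now [670.3  86.3  28.6] 182.95 t 3.27
[-1, np.float64(0.0006), np.float64(-0.0054), np.float64(0.0006), 0, 0, np.float64(-0.1)]
[-1, np.float64(0.0006), np.float64(-0.0104), np.float64(0.0006), 0, 0, np.float64(-0.1)]
[-1, np.float64(-0.0007), np.float64(-0.0145), np.float64(0.0006), 0, 0, np.float64(3.9)]
[-1, np.float64(-0.0017), np.float64(-0.0182), np.float64(0.0006), 0, 0, np.float64(7.9)]
[-1, np.float64(-0.0024), np.float64(-0.022), np.float64(0.0006), 0, 0, np.float64(11.9)]
[-1, np.float64(-0.0029), np.float64(-0.0257), np.float64(0.0006), 0, 0, np.float64(15.9)]
[-1, np.float64(-0.0031), np.float64(-0.0295), np.float64(0.0006), 0, 0, np.float64(19.9)]
[-1, np.float64(-0.003), np.float64(-0.0334), np.float64(0.0006), 0, 0, np.float64(23.9)]
[-1, np.float64(-0.0027), np.float64(-0.0372), np.float64(0.0006), 0, 0, np.float64(27.9)]
[-1, np.float64(-0.0021), np.float64(-0.0409), np.float64(0.0006), 0, 0, np.float64(31.9)]
[-1, np.float64(-0.0012), np.float64(-0.0446), np.float64(0.0006), 0, 0, np.float64(35.9)]
[-1, np.float64(-0.0001), np.float64(-0.0483), np.float64(0.0006), 0, 0, np.float64(39.9)]
[-1, np.float64(0.0013), np.float64(-0.0518), np.float64(0.0006), 0, 0, np.float64(43.9)]
[-1, np.float64(0.0029), np.float64(-0.0553), np.float64(0.0006), 0, 0, np.float64(47.9)]
[-1, np.float64(0.0047), np.float64(-0.0586), np.float64(0.0006), 0, 0, np.float64(51.9)]
[-1, np.float64(0.0068), np.float64(-0.0618), np.float64(0.0006), 0, 0, np.float64(55.9)]
[-1, np.float64(0.0091), np.float64(-0.0649), np.float64(0.0006), 0, 0, np.float64(59.9)]
[-1, np.float64(0.0116), np.float64(-0.0677), np.float64(0.0006), 0, 0, np.float64(63.9)]
[-1, np.float64(0.0143), np.float64(-0.0704), np.float64(0.0006), 0, 0, np.float64(67.9)]
```

>>> apply_moves:
  targets:
    - [-1, 0.0006, -0.0054, 0, 0, 0, 0]
    - [-1, 0.0006, -0.0104, 0, 0, 0, 0]
    - [-1, -0.0007, -0.0145, 0, 0, 0, 4]
    - [-1, -0.0017, -0.0182, 0, 0, 0, 8]
    - [-1, -0.0024, -0.022, 0, 0, 0, 12]
    - [-1, -0.0029, -0.0257, 0, 0, 0, 16]
    - [-1, -0.0031, -0.0295, 0, 0, 0, 20]
    - [-1, -0.003, -0.0334, 0, 0, 0, 24]
    - [-1, -0.0027, -0.0372, 0, 0, 0, 28]
    - [-1, -0.0021, -0.0409, 0, 0, 0, 32]
    - [-1, -0.0012, -0.0446, 0, 0, 0, 36]
    - [-1, -0.0001, -0.0483, 0, 0, 0, 40]
    - [-1, 0.0013, -0.0518, 0, 0, 0, 44]
    - [-1, 0.0029, -0.0553, 0, 0, 0, 48]
    - [-1, 0.0047, -0.0586, 0, 0, 0, 52]
    - [-1, 0.0068, -0.0618, 0, 0, 0, 56]
    - [-1, 0.0091, -0.0649, 0, 0, 0, 60]
    - [-1, 0.0116, -0.0677, 0, 0, 0, 64]
    - [-1, 0.0143, -0.0704, 0, 0, 0, 68]

```text
t: 5.65
position: [660.7, 15.4, 29.9]
eef_rot: [0.001, 0.539, 0.842, 0.001]
ft_force: [1.8, 2.3, -0.1]
width: 0.5
finger_force: 1.2
```

```bash
python3 -c "
from h import *
print(get_obs()['ft_force'].round(1))
rows([lug(3-4*k,19.5,28) for k in range(18,37)])
p,d=capture('scene'); cv2.imwrite('pics/s2.png',cv2.resize(p[180:360,200:440,::-1],None,fx=3,fy=3))"
```

```text
[ 1.8  2.3 -0.1]
now [660.7  15.4  29.9] 114.8 t 5.65
[-1, np.float64(-0.0009), np.float64(-0.0047), np.float64(0.0019), 0, 0, np.float64(3.8)]
[-1, np.float64(-0.0019), np.float64(-0.0083), np.float64(0.0019), 0, 0, np.float64(7.8)]
[-1, np.float64(-0.0027), np.float64(-0.0121), np.float64(0.0019), 0, 0, np.float64(11.8)]
[-1, np.float64(-0.0032), np.float64(-0.0159), np.float64(0.0019), 0, 0, np.float64(15.8)]
[-1, np.float64(-0.0034), np.float64(-0.0197), np.float64(0.0019), 0, 0, np.float64(19.8)]
[-1, np.float64(-0.0033), np.float64(-0.0235), np.float64(0.0019), 0, 0, np.float64(23.8)]
[-1, np.float64(-0.003), np.float64(-0.0273), np.float64(0.0019), 0, 0, np.float64(27.8)]
[-1, np.float64(-0.0024), np.float64(-0.031), np.float64(0.0019), 0, 0, np.float64(31.8)]
[-1, np.float64(-0.0015), np.float64(-0.0347), np.float64(0.0019), 0, 0, np.float64(35.8)]
[-1, np.float64(-0.0004), np.float64(-0.0384), np.float64(0.0019), 0, 0, np.float64(39.8)]
[-1, np.float64(0.0009), np.float64(-0.042), np.float64(0.0019), 0, 0, np.float64(43.8)]
[-1, np.float64(0.0025), np.float64(-0.0454), np.float64(0.0019), 0, 0, np.float64(47.8)]
[-1, np.float64(0.0044), np.float64(-0.0488), np.float64(0.0019), 0, 0, np.float64(51.8)]
[-1, np.float64(0.0064), np.float64(-0.052), np.float64(0.0019), 0, 0, np.float64(55.8)]
[-1, np.float64(0.0087), np.float64(-0.055), np.float64(0.0019), 0, 0, np.float64(59.8)]
[-1, np.float64(0.0112), np.float64(-0.0579), np.float64(0.0019), 0, 0, np.float64(63.8)]
[-1, np.float64(0.0139), np.float64(-0.0606), np.float64(0.0019), 0, 0, np.float64(67.8)]
[-1, np.float64(0.0168), np.float64(-0.0631), np.float64(0.0019), 0, 0, np.float64(71.8)]
[-1, np.float64(0.0198), np.float64(-0.0654), np.float64(0.0019), 0, 0, np.float64(75.8)]
```

View pics/s2.png

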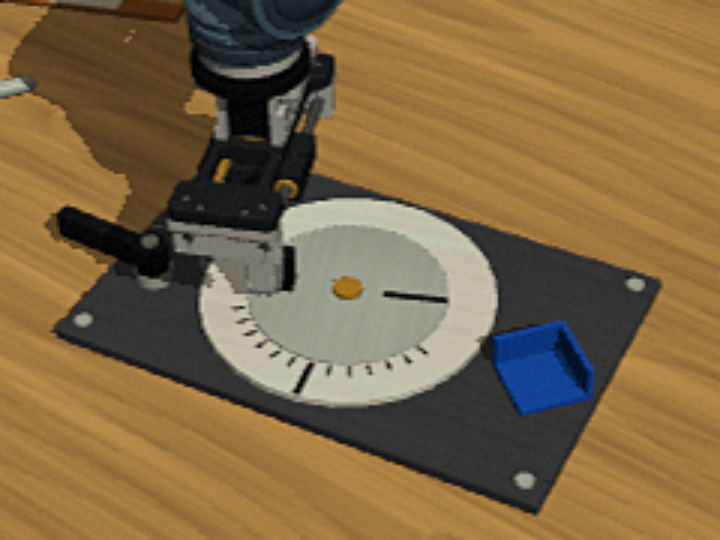

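The index line now runs from (385,294) to (447,299), so the dial is turning the right way with about 3 N of contact force. I'll continue.

>>> apply_moves:
  targets:
    - [-1, -0.0009, -0.0047, 0.001, 0, 0, 4]
    - [-1, -0.0019, -0.0083, 0.001, 0, 0, 8]
    - [-1, -0.0027, -0.0121, 0.001, 0, 0, 12]
    - [-1, -0.0032, -0.0159, 0.001, 0, 0, 16]
    - [-1, -0.0034, -0.0197, 0.001, 0, 0, 20]
    - [-1, -0.0033, -0.0235, 0.001, 0, 0, 24]
    - [-1, -0.003, -0.0273, 0.001, 0, 0, 28]
    - [-1, -0.0024, -0.031, 0.001, 0, 0, 32]
    - [-1, -0.0015, -0.0347, 0.001, 0, 0, 36]
    - [-1, -0.0004, -0.0384, 0.001, 0, 0, 40]
    - [-1, 0.0009, -0.042, 0.001, 0, 0, 44]
    - [-1, 0.0025, -0.0454, 0.001, 0, 0, 48]
    - [-1, 0.0044, -0.0488, 0.001, 0, 0, 52]
    - [-1, 0.0064, -0.052, 0.001, 0, 0, 56]
    - [-1, 0.0087, -0.055, 0.001, 0, 0, 60]
    - [-1, 0.0112, -0.0579, 0.001, 0, 0, 64]
    - [-1, 0.0139, -0.0606, 0.001, 0, 0, 68]
    - [-1, 0.0168, -0.0631, 0.001, 0, 0, 72]
    - [-1, 0.0198, -0.0654, 0.001, 0, 0, 76]
    - [-1, 0.0198, -0.0654, 0.001, 0, 0, 76]

```text
t: 8.2
position: [592.9, 4.8, 28.9]
eef_rot: [0.001, 0.943, 0.334, 0.001]
ft_force: [1.2, -2.9, 1.4]
width: 0.2
finger_force: 1.2
```

```bash
cat >> h.py <<'E'
def angles(name):
    """polar-unwrap the dial top (z18) and ring (z16) by casting the wanted points into the picture; dark line angles"""
    p,_=capture(name); g=cv2.cvtColor(p,cv2.COLOR_RGB2GRAY).astype(np.float32)
    A=np.radians(np.arange(-180,180,.25)); out=[]
    for z,R in((18,np.arange(48,69,1.)),(16,np.arange(84,102,1.))):
        U=np.array([[proj(name,[AX[0]+r*np.cos(a),AX[1]+r*np.sin(a),z]) for a in A] for r in R],np.float32)
        s=cv2.remap(g,U[...,0],U[...,1],cv2.INTER_LINEAR).mean(0); w=np.clip(90-s,0,None)
        n,l=cv2.connectedComponents((w>0).astype(np.uint8)[None])
        out.append([(round(float(np.degrees((A*w)[l[0]==i].sum()/w[l[0]==i].sum())),2),int((l==i).sum())) for i in range(1,n)])
    print(name,"dial dark",out[0],"ring dark",out[1]); return p
E
python3 -c "
from h import *
print(get_obs()['ft_force'].round(1))
p=angles('scene'); angles('top')
rows([lug(3-4*k,19.5,28) for k in (36,37,38,39,40,41)])
cv2.imwrite('pics/s3.png',cv2.resize(p[180:360,200:440,::-1],None,fx=3,fy=3))"
```

```text
[ 1.2 -2.9  1.4]Traceback (most recent call last):
  File "<string>", line 4, in <module>
    p=angles('scene'); angles('top')
  File "h.py", line 29, in angles
    U=np.array([[proj(name,[AX[0]+r*np.cos(a),AX[1]+r*np.sin(a),z]) for a in A] for r in R],np.float32)
                 ~~~~^^^^^^^^^^^^^^^^^^^^^^^^^^^^^^^^^^^^^^^^^^^^^^
  File "h.py", line 9, in proj
    m=camera_model(name); c=np.array(m["world_to_cam"])@np.append(p,1)
ValueError: time passes only in moves, steps and waits
```

```bash
sed -i 's/^from station.*/&\nfrom functools import lru_cache\ncamera_model=lru_cache(None)(camera_model)\nCEN={"top":np.array([620.4,53.2]),"scene":np.array([623.5,56.5])}/; s/AX\[0\]+r\*np.cos/CEN[name][0]+r*np.cos/; s/AX\[1\]+r\*np.sin/CEN[name][1]+r*np.sin/' h.py
python3 -c "
from h import *
p=angles('scene'); angles('top')
rows([lug(3-4*k,19.5,28) for k in (36,37,38,39,40,41)])
cv2.imwrite('pics/s3.png',cv2.resize(p[180:360,200:440,::-1],None,fx=3,fy=3))"
```

```text
scene dial dark [(-138.85, 67), (41.16, 19)] ring dark [(-139.93, 34), (-127.59, 11), (16.58, 10)]
top dial dark [(-71.6, 828), (41.23, 17), (158.37, 165)] ring dark [(-118.61, 527), (-38.56, 11), (-0.16, 217), (167.23, 98)]
now [592.9   5.1  28.6] 39.01 t 8.35
[-1, np.float64(0.0006), np.float64(-0.0006), np.float64(0.0006), 0, 0, np.float64(0.0)]
[-1, np.float64(-0.0006), np.float64(-0.0042), np.float64(0.0006), 0, 0, np.float64(4.0)]
[-1, np.float64(-0.0016), np.float64(-0.0079), np.float64(0.0006), 0, 0, np.float64(8.0)]
[-1, np.float64(-0.0023), np.float64(-0.0116), np.float64(0.0006), 0, 0, np.float64(12.0)]
[-1, np.float64(-0.0027), np.float64(-0.0154), np.float64(0.0006), 0, 0, np.float64(16.0)]
[-1, np.float64(-0.0029), np.float64(-0.0192), np.float64(0.0006), 0, 0, np.float64(20.0)]
```

View pics/s3.png

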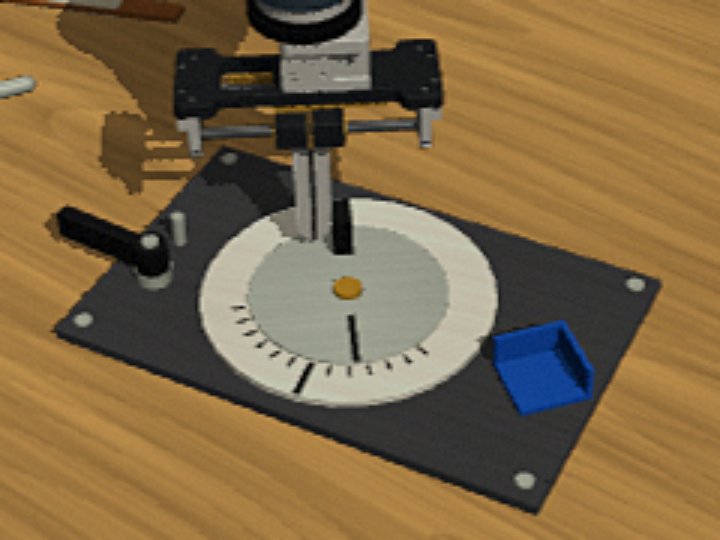

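Both views put the index at 41.2°, and the scene view puts the long line at 16.6° (16.7° from the first picture). That leaves about 24.6° clockwise. I'll go most of the way and then re-measure.

>>> apply_moves:
  targets:
    - [-1, -0.0006, -0.0042, 0.0005, 0, 0, 4]
    - [-1, -0.0016, -0.0079, 0.0005, 0, 0, 8]
    - [-1, -0.0023, -0.0116, 0.0005, 0, 0, 12]
    - [-1, -0.0027, -0.0154, 0.0005, 0, 0, 16]
    - [-1, -0.0029, -0.0185, 0.0005, 0, 0, 19.2]
    - [-1, -0.0029, -0.02, 0.0005, 0, 0, 20.8]
    - [-1, -0.0029, -0.0207, 0.0005, 0, 0, 21.5]
    - [-1, -0.0029, -0.0207, 0.0005, 0, 0, 21.5]

```text
t: 9.35
position: [577.0, 19.9, 27.5]
eef_rot: [-0.0, 0.988, 0.152, 0.0]
ft_force: [0.8, -1.8, 1.9]
width: 0.4
finger_force: 1.1
```

```bash
python3 -c "
from h import *
print(get_obs()['ft_force'].round(1))
p=angles('scene'); angles('top')
rows([lug(f,19.5,28) for f in (-162,-163,-164,-165,-166,-167)])"
```

```text
[ 0.8 -1.8  1.9]
scene dial dark [(-157.79, 91), (-138.41, 4), (17.22, 19)] ring dark [(-154.53, 50), (-139.71, 11), (16.58, 10)]
top dial dark [(-121.25, 541), (-41.16, 14), (-36.46, 9), (-32.14, 12), (-27.23, 9), (18.01, 304), (100.41, 152), (156.49, 209)] ring dark [(-127.25, 452), (-63.65, 8), (-9.85, 323), (159.03, 154)]
now [577.   19.9  27.5] 17.47 t 9.45
[-1, np.float64(0.0006), np.float64(0.0013), np.float64(-0.0005), 0, 0, np.float64(-0.5)]
[-1, np.float64(0.0003), np.float64(0.0004), np.float64(-0.0005), 0, 0, np.float64(0.5)]
[-1, np.float64(-0.0001), np.float64(-0.0005), np.float64(-0.0005), 0, 0, np.float64(1.5)]
[-1, np.float64(-0.0004), np.float64(-0.0014), np.float64(-0.0005), 0, 0, np.float64(2.5)]
[-1, np.float64(-0.0007), np.float64(-0.0023), np.float64(-0.0005), 0, 0, np.float64(3.5)]
[-1, np.float64(-0.001), np.float64(-0.0032), np.float64(-0.0005), 0, 0, np.float64(4.5)]
```

The scene view shows the index at 17.2° against the line at 16.6°. I'll nudge it half a degree, back off, and check from the top camera.

>>> apply_moves:
  targets:
    - [-1, -0.0001, -0.0005, 0, 0, 0, 0.5]
    - [-1, -0.0001, -0.0005, 0, 0, 0, 0.5]
    - [-1, 0, 0.004, 0, 0, 0, 0.5]
    - [-1, 0, 0.012, 0, 0, 0, 0.5]
    - [-1, 0, 0.014, -0.02, 0, 0, 0.5]
    - [-1, 0, 0.014, -0.06, 0, 0, 0.5]
    - [-1, 0, 0.014, -0.1, 0, 0, 0.5]
    - [-1, 0.01, 0.06, -0.1, 0, 0, 0.5]
    - [-1, 0.01, 0.11, -0.1, 0, 0, 0.5]
    - [-1, 0.01, 0.16, -0.1, 0, 0, 0.5]
    - [-1, 0.01, 0.21, -0.1, 0, 0, 0.5]
    - [-1, 0.01, 0.25, -0.1, 0, 0, 0.5]
    - [-1, 0.01, 0.25, -0.1, 0, 0, 0.5]

```text
t: 11.08
position: [661.9, -218.4, 128.9]
eef_rot: [0.001, 0.989, 0.146, 0.001]
ft_force: [-0.2, 1.1, 0.7]
width: 0.4
finger_force: 0.0
```

```bash
python3 -c "
from h import *
rows([])
p=angles('scene'); q=angles('top')
a=cv2.resize(p[200:350,230:400,::-1],(680,600)); b=cv2.resize(q[150:310,200:415,::-1],(774,576),interpolation=cv2.INTER_CUBIC)
cv2.imwrite('pics/s4.png',a);cv2.imwrite('pics/t4.png',b)"
```

```text
now [ 661.9 -218.4  128.9] 16.76 t 11.07
scene dial dark [(-158.56, 92), (16.77, 20)] ring dark [(-155.21, 40), (16.58, 10)]
top dial dark [(-160.94, 66), (17.38, 16)] ring dark [(16.99, 8)]
```

View pics/t4.png

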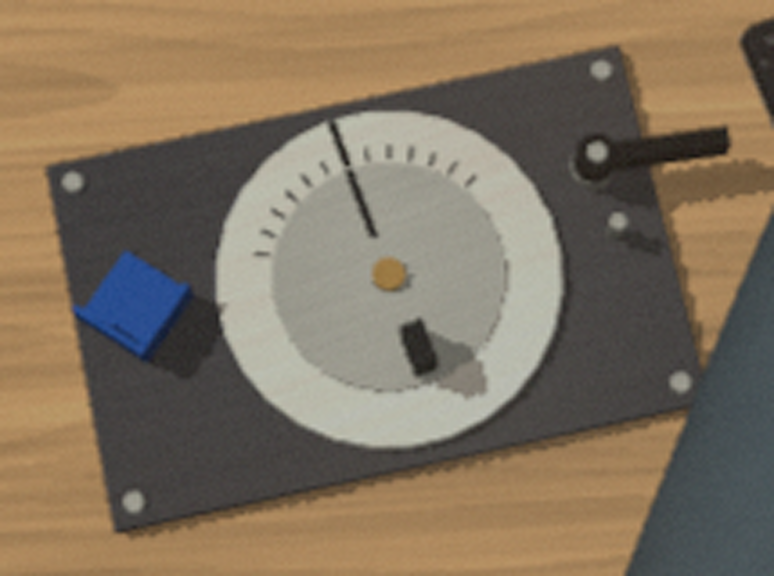

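From the top, the index line and the long line form one straight line through (332,122) and (374,236). The residual is 0.2–0.4°, which is good. The lever hasn't moved, from (596,151) to (727,137). Now for the lever.

```bash
cat >> h.py <<'E'
PV=np.array([682.,-73.4])
def lev(th,t,z,r=62):
    f=np.radians(-80.67)-th; e=np.array([np.cos(f),np.sin(f)]); n=np.array([-e[1],e[0]])
    return (*(PV+r*e+t*n),z,np.degrees(f)+180)
E
python3 -c "
from h import *
rows([lev(.08,32,110),lev(.08,32,28)])"
```

```text
now [ 661.3 -215.3  128.2] 16.93 t 11.18
[-1, np.float64(0.0794), np.float64(-0.0624), np.float64(0.0182), 0, 0, np.float64(-77.8)]
[-1, np.float64(0.0794), np.float64(-0.0624), np.float64(0.1002), 0, 0, np.float64(-77.8)]
```

>>> apply_moves:
  targets:
    - [-1, 0.01, -0.008, 0, 0, 0, -9]
    - [-1, 0.02, -0.016, 0, 0, 0, -18]
    - [-1, 0.03, -0.024, 0, 0, 0, -28]
    - [-1, 0.04, -0.032, 0, 0, 0, -38]
    - [-1, 0.05, -0.04, 0, 0, 0, -48]
    - [-1, 0.06, -0.048, 0.01, 0, 0, -58]
    - [-1, 0.07, -0.055, 0.015, 0, 0, -68]
    - [-1, 0.0794, -0.0624, 0.018, 0, 0, -77.8]
    - [-1, 0.0794, -0.0624, 0.018, 0, 0, -77.8]
    - [-1, 0.0794, -0.0624, 0.018, 0, 0, -77.8]
    - [-1, 0.0794, -0.0624, 0.018, 0, 0, -77.8]

```text
t: 12.55
position: [718.9, -132.9, 109.9]
eef_rot: [0.0, 0.678, 0.735, 0.0]
ft_force: [0.9, 0.0, -0.0]
width: 0.4
finger_force: 0.0
```

```bash
python3 -c "
from h import *
rows([lev(.08,32,28)])
p,d=capture('scene'); cv2.imwrite('pics/s5.png',cv2.resize(p[180:360,180:420,::-1],None,fx=3,fy=3))"
```

```text
now [ 718.9 -132.9  109.9] 94.67 t 12.55
[-1, np.float64(0.0003), np.float64(0.0001), np.float64(0.0819), 0, 0, np.float64(-0.1)]
```

View pics/s5.png

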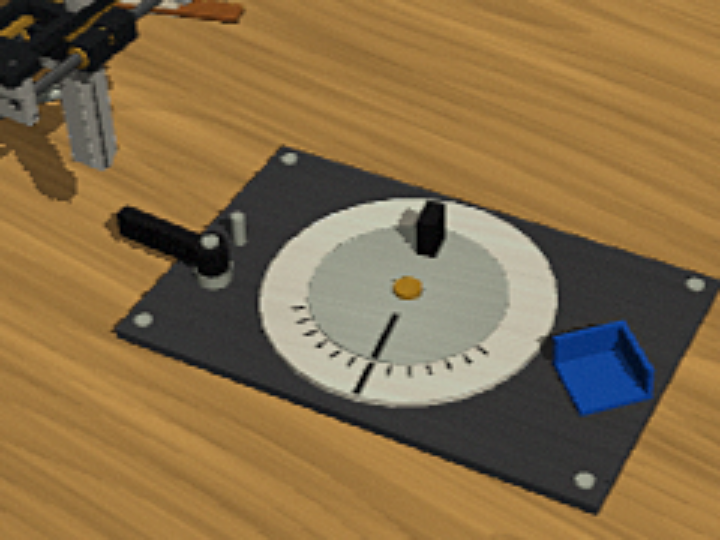

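The fingertips are at (95,165), beside the lever at height 110. The index and the long line are in line. I'll go down now.

>>> apply_moves:
  targets:
    - [-1, 0, 0, 0.02, 0, 0, 0]
    - [-1, 0, 0, 0.05, 0, 0, 0]
    - [-1, 0, 0, 0.07, 0, 0, 0]
    - [-1, 0, 0, 0.081, 0, 0, 0]
    - [-1, 0, 0, 0.081, 0, 0, 0]

```text
t: 13.22
position: [718.6, -132.6, 27.3]
eef_rot: [-0.001, 0.677, 0.736, -0.0]
ft_force: [-0.6, 0.5, 0.5]
width: 0.4
finger_force: 0.0
```

```bash
python3 -c "
from h import *
print(get_obs()['ft_force'].round(1))
rows([lev(.08,26,28),lev(.08,20,28)]+[lev(a,18.5,28) for a in np.arange(.14,1.13,.06)])"
```

```text
[-0.6  0.5  0.5]
now [ 718.6 -132.6   27.3] 94.74 t 13.22
[-1, np.float64(0.0001), np.float64(-0.0056), np.float64(-0.0007), 0, 0, np.float64(-0.0)]
[-1, np.float64(0.0001), np.float64(-0.0116), np.float64(-0.0007), 0, 0, np.float64(-0.0)]
[-1, np.float64(-0.0009), np.float64(-0.0168), np.float64(-0.0007), 0, 0, np.float64(3.4)]
[-1, np.float64(-0.0017), np.float64(-0.0206), np.float64(-0.0007), 0, 0, np.float64(6.9)]
[-1, np.float64(-0.0023), np.float64(-0.0245), np.float64(-0.0007), 0, 0, np.float64(10.3)]
[-1, np.float64(-0.0026), np.float64(-0.0283), np.float64(-0.0007), 0, 0, np.float64(13.7)]
[-1, np.float64(-0.0026), np.float64(-0.0322), np.float64(-0.0007), 0, 0, np.float64(17.2)]
[-1, np.float64(-0.0025), np.float64(-0.0361), np.float64(-0.0007), 0, 0, np.float64(20.6)]
[-1, np.float64(-0.0021), np.float64(-0.0399), np.float64(-0.0007), 0, 0, np.float64(24.1)]
[-1, np.float64(-0.0015), np.float64(-0.0438), np.float64(-0.0007), 0, 0, np.float64(27.5)]
[-1, np.float64(-0.0006), np.float64(-0.0476), np.float64(-0.0007), 0, 0, np.float64(30.9)]
[-1, np.float64(0.0004), np.float64(-0.0513), np.float64(-0.0007), 0, 0, np.float64(34.4)]
[-1, np.float64(0.0017), np.float64(-0.055), np.float64(-0.0007), 0, 0, np.float64(37.8)]
[-1, np.float64(0.0032), np.float64(-0.0585), np.float64(-0.0007), 0, 0, np.float64(41.3)]
[-1, np.float64(0.005), np.float64(-0.062), np.float64(-0.0007), 0, 0, np.float64(44.7)]
[-1, np.float64(0.0069), np.float64(-0.0654), np.float64(-0.0007), 0, 0, np.float64(48.1)]
[-1, np.float64(0.009), np.float64(-0.0686), np.float64(-0.0007), 0, 0, np.float64(51.6)]
[-1, np.float64(0.0113), np.float64(-0.0717), np.float64(-0.0007), 0, 0, np.float64(55.0)]
[-1, np.float64(0.0138), np.float64(-0.0747), np.float64(-0.0007), 0, 0, np.float64(58.4)]
```

>>> apply_moves:
  targets:
    - [-1, 0, -0.0056, 0, 0, 0, 0]
    - [-1, 0, -0.0116, 0, 0, 0, 0]
    - [-1, -0.0009, -0.0168, 0, 0, 0, 3.4]
    - [-1, -0.0017, -0.0206, 0, 0, 0, 6.9]
    - [-1, -0.0023, -0.0245, 0, 0, 0, 10.3]
    - [-1, -0.0026, -0.0283, 0, 0, 0, 13.7]
    - [-1, -0.0026, -0.0322, 0, 0, 0, 17.2]
    - [-1, -0.0025, -0.0361, 0, 0, 0, 20.6]
    - [-1, -0.0021, -0.0399, 0, 0, 0, 24.1]
    - [-1, -0.0015, -0.0438, 0, 0, 0, 27.5]
    - [-1, -0.0006, -0.0476, 0, 0, 0, 30.9]
    - [-1, 0.0004, -0.0513, 0, 0, 0, 34.4]
    - [-1, 0.0017, -0.055, 0, 0, 0, 37.8]
    - [-1, 0.0032, -0.0585, 0, 0, 0, 41.3]
    - [-1, 0.005, -0.062, 0, 0, 0, 44.7]
    - [-1, 0.0069, -0.0654, 0, 0, 0, 48.1]
    - [-1, 0.009, -0.0686, 0, 0, 0, 51.6]
    - [-1, 0.0113, -0.0717, 0, 0, 0, 55]
    - [-1, 0.0138, -0.0747, 0, 0, 0, 58.4]
    - [-1, 0.0138, -0.0747, 0, 0, 0, 58.4]

```text
t: 15.72
position: [643.7, -125.6, 29.5]
eef_rot: [0.001, 0.95, 0.312, 0.001]
ft_force: [0.5, -0.6, 0.1]
width: 0.5
finger_force: 0.4
```

```bash
python3 -c "
from h import *
print(get_obs()['ft_force'].round(1))
rows([lev(1.1,18.5,28),lev(1.16,18,28),lev(1.2,17.5,28),lev(1.2,16,28),lev(1.2,14.5,28)])"
```

```text
[ 0.5 -0.6  0.1]
now [ 643.7 -125.6   29.5] 36.39 t 15.72
[-1, np.float64(-0.0002), np.float64(-0.0009), np.float64(0.0015), 0, 0, np.float64(0.1)]
[-1, np.float64(-0.0012), np.float64(-0.0052), np.float64(0.0015), 0, 0, np.float64(3.5)]
[-1, np.float64(-0.0017), np.float64(-0.0082), np.float64(0.0015), 0, 0, np.float64(5.8)]
[-1, np.float64(-0.0015), np.float64(-0.0097), np.float64(0.0015), 0, 0, np.float64(5.8)]
[-1, np.float64(-0.0014), np.float64(-0.0112), np.float64(0.0015), 0, 0, np.float64(5.8)]
```

>>> apply_moves:
  targets:
    - [-1, -0.0006, -0.003, 0.001, 0, 0, 2]
    - [-1, -0.0012, -0.0052, 0.001, 0, 0, 3.5]
    - [-1, -0.0015, -0.007, 0.001, 0, 0, 5]
    - [-1, -0.0016, -0.0085, 0.001, 0, 0, 5.8]
    - [-1, -0.0015, -0.0095, 0.001, 0, 0, 5.8]
    - [-1, -0.0015, -0.0095, 0.001, 0, 0, 5.8]

```text
t: 16.48
position: [637.3, -119.3, 27.7]
eef_rot: [0.001, 0.965, 0.263, 0.001]
ft_force: [2.9, -3.7, 0.3]
width: 0.1
finger_force: 2.5
```

>>> apply_moves:
  targets:
    - [-1, 0, -0.0005, 0, 0, 0, 0]
    - [-1, 0, -0.001, 0, 0, 0, 0]
    - [-1, 0, -0.001, 0, 0, 0, 0]

```text
t: 16.85
position: [637.3, -119.3, 27.8]
eef_rot: [0.002, 0.965, 0.263, 0.001]
ft_force: [3.7, -6.7, -1.7]
width: 0.5
finger_force: 3.8
```

```bash
python3 -c "
from h import *
print(get_obs()['ft_force'].round(1))
rows([lev(1.2,18.5,28)])"
```

```text
[ 3.7 -6.7 -1.7]
now [ 637.3 -119.3   27.8] 30.55 t 16.85
[-1, np.float64(-0.0002), np.float64(0.0018), np.float64(-0.0002), 0, 0, np.float64(-0.0)]
```

The position holds while the force rises, so the lever is on the pin. Backing off.

>>> apply_moves:
  targets:
    - [-1, 0, 0.004, 0, 0, 0, 0]
    - [-1, 0, 0.012, 0, 0, 0, 0]
    - [-1, 0, 0.025, 0, 0, 0, 0]
    - [-1, 0, 0.03, -0.03, 0, 0, 0]
    - [-1, 0, 0.03, -0.08, 0, 0, 0]
    - [-1, 0, 0.04, -0.12, 0, 0, 0]
    - [-1, 0, 0.08, -0.15, 0, 0, 0]
    - [-1, 0, 0.13, -0.15, 0, 0, 0]
    - [-1, 0, 0.18, -0.15, 0, 0, 0]
    - [-1, 0, 0.2, -0.15, 0, 0, 0]
    - [-1, 0, 0.2, -0.15, 0, 0, 0]
    - [-1, 0, 0.2, -0.15, 0, 0, 0]

```text
t: 18.35
position: [737.6, -289.1, 177.2]
eef_rot: [-0.0, 0.965, 0.264, -0.0]
ft_force: [-0.4, -0.5, -0.7]
width: 0.8
finger_force: 0.0
```

```bash
python3 -c "
from h import *
rows([])
p=angles('scene'); q=angles('top')
cv2.imwrite('pics/f.png',np.vstack([cv2.resize(x[:,:,::-1],(400,300),interpolation=cv2.INTER_CUBIC) for x in (q[150:310,200:415],p[180:360,180:420])]))"
```

```text
now [ 737.6 -289.1  177.2] 30.58 t 18.35
scene dial dark [(-158.56, 92), (16.78, 20)] ring dark [(-155.21, 40), (16.59, 10)]
top dial dark [(-161.03, 65), (17.37, 15)] ring dark [(16.99, 7)]
```

View pics/f.png

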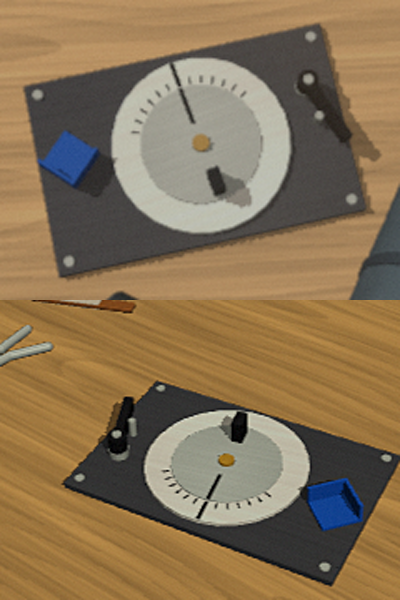

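The lines are aligned, running from (173,65) to (193,123) in the top view. The lever rests against the pin at (320,115), the bystanders I can see are untouched, and the arm is clear. Handing in.

```bash
python3 -c "
from station import job_done
print(job_done())"
```

```text
the job is handed in; nothing more can be done
None
```

The dial's index line is set on the long line to within about 0.4°, the lock lever is against its stop pin, the arm is clear, and the job was handed in at about 18 s.

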